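Wind the bench vice open with its hand crank

ROBOT

A 6-joint arm with a two-finger parallel gripper is mounted at the origin on the work surface. World frame = base frame: x ahead of the robot, y to its left, z up, the work surface at z = 0. Lengths are in m, angles in rad, forces in N, time in s.
With the tool pointing down it reaches from about 0.375 to 0.975 m from the base axis. Payload 3.8 kg.
Tool frame: the origin (TCP) lies on the centre line of the jaws, within the pads' length; the fingertips stand 25 mm ahead of it and the grasp point (between the pads) lies 6 mm ahead of it (env.nose_length is the distance from the TCP to the fingertips, in m); z points along the fingers, y is the direction in which the jaws open and shut (so a half turn about z gives the same grasp; the last joint's range is limited). The gripper opens to 85 mm and grips with 20 to 120 N. Pads are 22 mm wide; open, the fingers measure 114 mm over their backs; the gripper's body (76 mm by 85 mm) begins 54 mm behind the grasp point. The pads swing forward as they close: fully open they stand 13 mm farther back than shut.
Start: joints at [-1.147, 0.264, 1.604, -0, 1.274, -0.037], TCP at [0.3, -0.605, 0.224] pointing down, gripper open.
Joint ranges: [-2.63, 2.63], [-0.94, 2.18], [0.31, 2.57], [-1.31, 4.45], [0, 2.66], [-2.55, 2.55]. Speed limits (rad/s): [2.57, 2.57, 3.14, 3.14, 3.14, 3.14].

INTERFACE

Orientations are given as a 3x3 rotation matrix whose columns are the frame's x, y, z axes.
In Python, from cell import env gives the robot as it stands.
- The arm moves only by the shell command python3 -m crank 'ROWS' [FORCE]. ROWS is JSON, one flat list of numbers, 7 for each row, row after row: the finger opening in m, from 0 to 0.0854, then the shift along the tool's x, y, z in m, then the turn, a rotation vector about the tool's x, y, z in rad. A call has 1 to 12 rows; each row shifts and turns the commanded pose from where the row before left it, along the tool's axes as they then stand; what a row does not reach is not made up. A row lasts 1/12 s, in which the tool goes at most 41.7 mm and 7.16 degrees, less where a joint would pass 70% of its speed; a pose out of reach is approached as far as the arm can. A call is refused whole if a number of a shift passes 0.0417 or a number of a turn 0.125, either way. A call with a gripper value outside its range is refused whole. The fingers move at their own pace and stop on an object; FORCE is the grip in N (left out, the last holds). Time passes only in rows, so rows that do not move let the fingers close. It gives the time, the measured TCP pose, the force and the opening at its end, in the units of the state.
- env.get_state(): the state, without advancing time (a new reading comes with each control period).
- env.read_camera(name): name is "side" or "top" or "wrist"; returns the picture (420x560x3 uint8, red, green, blue); there is no depth.
- env.calibration(name): a dict with "intrinsics" (3x3 intrinsics, pixels), "eye" and "rotation" of the camera in the world. Camera axes: x right, y down, z forward; pixel columns grow to the right and rows downward; lengths in m; the calibration is good to about 2 mm. The wrist camera is an equidistant fisheye: a pixel r from the principal point sees the ray r / f radians off the axis. A picture is of the moment at which its call begins: read the wrist's pose just before it. calibration takes no time and is no camera call; for the wrist camera it gives the pose at the moment of the call.
- env.close_job(): hands the job in, once; it reports no verdict.
The state is a dict: "time": time; "joints": joint angles; "qd": joint speeds; "joint_efforts": joint torques, N m; "tcp_pos": TCP position; "ee_rot": TCP orientation; "ft_force": force on the tool from outside, world axes, zero at the start; "wrist_torque": the same for the moment, N m; "grip_width": opening from 0.0 (shut) to 1.0 (fully open).
Only numpy, scipy, OpenCV 4.12 (cv2) and the standard library are available. Lean on these libraries where they do the work, as an engineer would, in place of code of your own. Each camera call takes 0.05 s, during which the arm holds its last target. There are 200 camera calls.

TASK

Pick up the loose hand crank with the square socket by its upright handle, fit it fully down onto the square spindle of the bench vice, and wind it two full turns clockwise as seen from above, so that the jaw opens. Then let go and leave the crank sitting on the spindle.

Things in the scene. Friction and masses are not known exactly. Their poses are not given: they have to be found in the camera images.
- crank_handle (a point): Upright round wooden handle of the larger loose crank (not the small one with a round 14 mm bore): 22 mm across, 10 to 58 mm above the underside; arm 18 wide, 8 thick, 0.25 kg. It spins on its pin with slight friction (0.02 N m): the crank follows the hand when carried; when wound, the hand can keep its orientation. Point: centre, 36 mm above underside; z up, x away from the socket.
- crank_socket (a point): Square socket at the other end of that dark steel crank's arm: hub 36 mm square, 24 mm high, with a 26 mm square hole right through, open above and below. Point: centre of the hole, 12 mm above the underside; x points along the arm to the handle, whose axis is 65 mm away; the hole's walls are square to x and y; z up.
- spindle_tip (a point): Tip of the upright spindle on the dark vice gearbox (its top 60 mm above the bench). Downwards: cone 12 mm high, 6 to 20 mm wide; 20 mm square shank 16 mm high; 42 mm round collar, 28 mm below the tip, where the crank's underside rests when fully down. x, y square to the shank's flats, z up; turns with it. Crank fits in 4 positions, with 3 mm play sideways and 20 degrees in turning.
- spindle (a joint): Angle of the vice's spindle in rad, growing clockwise seen from above; -0.35 to 0.35 at the start. Two full turns add 12.57. Winding takes about 2 N at the handle and moves the steel jaw outward by 19 mm a turn; the spindle stays where it is left.
Things that resemble listed ones, but are neither listed nor needed, are in the scene too. Leave any green or red look-alike of the part that bears crank_handle alone.

How it is judged:
By the outcome, as a careful person would: the job done as asked, in the order asked, and still so for the second after the job is handed in, with the robot touching nothing.
It also fails if it takes over 72 s, if anything falls off the work surface, if the arm or the gripper's body presses on something with over 40 N, if the wrist force passes 120 N, or if a joint passes its speed limit or range.

## Working session

There is one attempt and no reset: what is moved stays moved. The work goes in short steps, Python scripts to look and compute and a shell command to move; the robot and the scene stay as the last step left them, time stands still between calls to the robot, and variables do not carry over. Pictures are saved under pics/ and viewed, about 8 in all and at most 12, crops included, and the job is handed in when it is done.

```bash
mkdir -p pics; ls
python3 - <<'E'
from cell import env
import cv2,numpy as np
s=env.get_state()
print({k:np.round(v,3).tolist() for k,v in s.items()})
for n in ("top","side"):
    c=env.calibration(n);print(n,{k:np.round(v,4).tolist() for k,v in c.items()})
    cv2.imwrite(f"pics/{n}0.png",cv2.cvtColor(env.read_camera(n),cv2.COLOR_RGB2BGR))
E
```

```text
pics
{'time': 0.0, 'joints': [-1.147, 0.265, 1.605, -0.0, 1.274, -0.037], 'qd': [-0.002, -0.0, 0.001, 0.001, -0.003, -0.001], 'joint_efforts': [0.003, -51.511, -36.731, 0.0, 0.013, 0.0], 'tcp_pos': [0.3, -0.604, 0.223], 'ee_rot': [[0.896, 0.445, -0.001], [0.445, -0.896, 0.002], [0.0, -0.002, -1.0]], 'ft_force': [0.12, -0.429, 0.097], 'wrist_torque': [-0.004, -0.02, 0.028], 'grip_width': 1.003}
top {'intrinsics': [[463.411, 0.0, 278.4064], [0.0, 463.411, 211.0308], [0.0, 0.0, 1.0]], 'eye': [0.3813, -0.0555, 0.8937], 'rotation': [[0.0154, -0.9868, 0.1609], [-0.9997, -0.0184, -0.0167], [0.0194, -0.1606, -0.9868]]}
side {'intrinsics': [[425.9576, 0.0, 288.2393], [0.0, 425.9576, 211.8932], [0.0, 0.0, 1.0]], 'eye': [0.2618, 0.5078, 0.4437], 'rotation': [[-0.9168, -0.2012, 0.345], [-0.3992, 0.4849, -0.7782], [-0.0107, -0.8511, -0.5248]]}
```

View pics/top0.png

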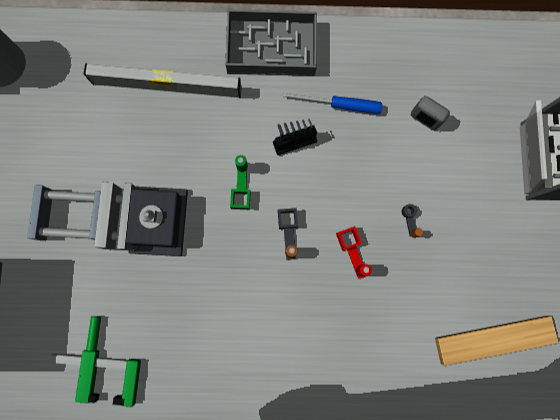

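View pics/side0.png

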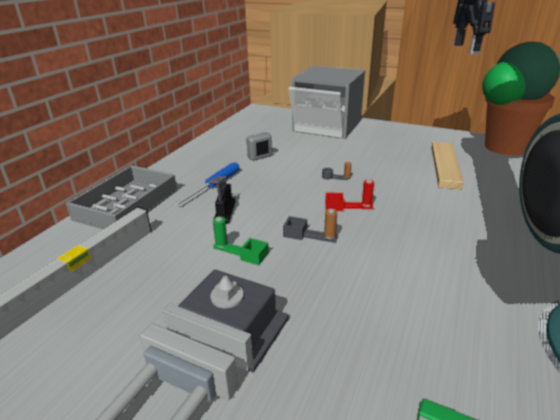

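The candidates in the top view are dark steel/brown at socket (288,218) and handle (291,251), green at (240,200)/(241,161), red at (348,238)/(364,270), and a small dark one at (409,212)/(418,232). The first fits: it is dark steel, has a square socket and is the larger one. Next, an enlarged crop to confirm it, along with the spindle near (151,215).

Run:
```python
import cv2,numpy as np
t=cv2.imread("pics/top0.png");s=cv2.imread("pics/side0.png")
a=cv2.resize(t[200:265,260:325],(400,400),interpolation=cv2.INTER_CUBIC)   # x260+u/6.154,y200
b=cv2.resize(t[190:240,125:175],(400,400),interpolation=cv2.INTER_CUBIC) # /8
cv2.imwrite("pics/crop1.png",np.hstack([a,b]))
```

```text
(no output)
```

View pics/crop1.png

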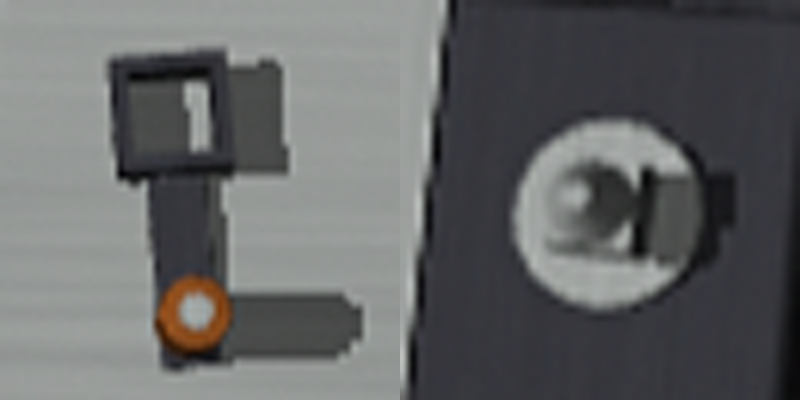

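The crop confirms it: the dark crank has a square hole centred at about (288.0,218.7) and its brown handle top is at (291.7,251.0). The spindle collar is centred at about (151.0,216.6) and the tip is at about (147,214.6). Now the positions.

```bash
cat > h.py <<'E'
from cell import env
import numpy as np,cv2
def ray(n,u,v):
    c=env.calibration(n);K=np.array(c["intrinsics"]);d=np.linalg.solve(K,[u,v,1]);R=np.array(c["rotation"])
    return np.array(c["eye"]),R@d/np.linalg.norm(d)
def atz(n,u,v,z):
    e,d=ray(n,u,v);return e+d*(z-e[2])/d[2]
def proj(n,p):
    c=env.calibration(n);q=np.array(c["rotation"]).T@(np.array(p)-c["eye"])
    x=np.array(c["intrinsics"])@q;return x[:2]/x[2]
def tri(a,b):
    (e1,d1),(e2,d2)=ray(*a),ray(*b)
    t=np.linalg.lstsq(np.c_[d1,-d2],e2-e1,rcond=None)[0]
    p,q=e1+t[0]*d1,e2+t[1]*d2;return (p+q)/2,np.linalg.norm(p-q)
E
python3 - <<'E'
from h import *
np.set_printoptions(precision=4,suppress=True)
S=atz("top",287.95,218.7,.024);H=atz("top",291.7,251.0,.058)
print("sock",S,"handle",H,"dist",np.linalg.norm((H-S)[:2]),"ang",np.degrees(np.arctan2(*(H-S)[1::-1])))
c=[(110,60),(224,50),(232,168),(122,180)]
C=[atz("top",260+u/6.154-.0,200+v/6.154,.024) for u,v in c]
print([np.linalg.norm(C[i]-C[i-1]) for i in range(4)])
print("tip",tri(("top",146.9,214.6),("side",228,277)))
for z in(.06,.065,.07):print(z,atz("top",151,216.6,z), np.linalg.norm(atz("top",139.1,216.6,z)-atz("top",162.9,216.6,z)))
# gearbox edges at z=.06 : left edge and bottom edge
a=atz("top",125+50/8,190+5/8,.06);b=atz("top",125+10/8,190+395/8,.06);print("edge dir",np.degrees(np.arctan2(*(b-a)[1::-1])))
print("handle side proj",proj("side",[H[0],H[1],.058]),proj("side",[S[0],S[1],.024]))
s=cv2.imread("pics/side0.png");
im=np.hstack([cv2.resize(s[260:320,195:255],(400,400),interpolation=cv2.INTER_CUBIC),cv2.resize(s[195:255,280:340],(400,400),interpolation=cv2.INTER_CUBIC)])
cv2.imwrite("pics/crop2.png",im)
E
```

```text
sock [ 0.5087 -0.0885  0.024 ] handle [ 0.445  -0.0947  0.058 ] dist 0.06400081349068451 ang -174.45252071232164
[np.float64(0.0375206665628772), np.float64(0.03544587355924395), np.float64(0.03686205037306228), np.float64(0.03404896735344913)]
tip (array([0.501 , 0.1596, 0.0922]), np.float64(0.0009187218734044407))
0.06 [0.5028 0.1608 0.06  ] 0.04284647952977487
0.065 [0.502  0.1596 0.065 ] 0.042589501080716505
0.07 [0.5013 0.1583 0.07  ] 0.04233252263165815
edge dir 178.06971112628548
handle side proj [332.7083 211.4612] [297.1926 222.0658]
```

View pics/crop2.png

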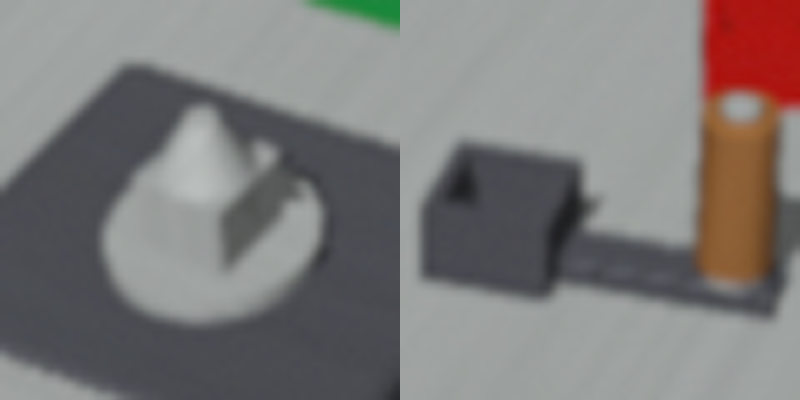

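The side crop shows the tip at about (225.7,275.8) and the collar centred near (227,296.5). The shank's base corners are at crop (143,230), (222,270) and (290,205). The handle top at (331.3,210.8) agrees with its projection.

Run:
```python
from h import *
np.set_printoptions(precision=4,suppress=True)
f=lambda u,v:(195+u/6.667,260+v/6.667)
print("tip",tri(("top",146.9,214.6),("side",*f(205,108))))
print("collar",tri(("top",151,216.6),("side",*f(213,243))))
z=.066
P=[atz("side",*f(*p),z) for p in((143,230),(222,270),(290,205))]
for a,b in zip(P,P[1:]):print((b-a)[:2],np.linalg.norm(b-a),np.degrees(np.arctan2(*(b-a)[1::-1])))
print("shank corners",P,"centre",(P[0]+P[2])/2)
# top: shank lower edge & vice edges
print("vice edges", [np.degrees(np.arctan2(*(atz("top",*b,.06)-atz("top",*a,.06))[1::-1])) for a,b in(((126,186),(124,248)),((185,188),(181,250)),((130,185),(184,189)))])
g=lambda u,v:(125+u/8,190+v/8)
d=atz("top",*g(230,248),.066)-atz("top",*g(145,243),.066);print(d,np.degrees(np.arctan2(d[1],d[0])))
```

```text
tip (array([0.5023, 0.16  , 0.0931]), np.float64(0.0020495590437737466))
collar (array([0.5035, 0.1613, 0.0596]), np.float64(0.0014222728259210642))
[-0.0197  0.0036] 0.02004721506489785 169.5577065071797
[-0.003  -0.0209] 0.021127263765575246 -98.27773127431082
shank corners [array([0.5145, 0.1693, 0.066 ]), array([0.4948, 0.1729, 0.066 ]), array([0.4918, 0.152 , 0.066 ])] centre [0.5032 0.1606 0.066 ]
vice edges [np.float64(-177.9034175628063), np.float64(179.1291279317127), np.float64(-93.21125719060625)]
[-0.0008 -0.019   0.    ] -92.36585437161966
```

The spindle axis is about (0.5025,0.160) with its tip at about z=0.093, so the collar is at about 0.065, and the flats sit about -7° off the world axes. The handle is at (0.445,-0.095) with the arm pointing along -174.5°. I'll turn the tool 21° and travel above the handle.

```bash
python3 -m crank '[0.0854,0,0,0,0,0,0.122, 0.0854,0,0,0,0,0,0.122, 0.0854,0,0,0,0,0,0.122, 0.0854,0.0128,-0.033,0,0,0,0, 0.0854,0.0128,-0.033,0,0,0,0, 0.0854,0.0128,-0.033,0,0,0,0, 0.0854,0.0128,-0.033,0,0,0,0, 0.0854,0.0128,-0.033,0,0,0,0, 0.0854,0.0128,-0.033,0,0,0,0, 0.0854,0.0128,-0.033,0,0,0,0, 0.0854,0.0128,-0.033,0,0,0,0, 0.0854,0.0128,-0.033,0,0,0,0]'
python3 -m crank '[0.0854,0.0128,-0.033,0,0,0,0, 0.0854,0.0128,-0.033,0,0,0,0, 0.0854,0.0128,-0.033,0,0,0,0, 0.0854,0.0128,-0.033,0,0,0,0, 0.0854,0.0128,-0.033,0,0,0,0, 0.0854,0.0128,-0.033,0,0,0,0, 0.0854,0,0,0.03,0,0,0, 0.0854,0,0,0.03,0,0,0, 0.0854,0,0,0,0,0,0, 0.0854,0,0,0,0,0,0, 0.0854,0,0,0,0,0,0]'
python3 - <<'E'
from h import *
np.set_printoptions(precision=4,suppress=True)
s=env.get_state();R=np.array(s["ee_rot"]);p=s["tcp_pos"]
print(p,R);print("tool delta to grasp",R.T@(np.array([.445,-.0947,.042])-p))
c=env.calibration("wrist");print(c)
cv2.imwrite("pics/w1.png",cv2.cvtColor(env.read_camera("wrist"),cv2.COLOR_RGB2BGR))
E
```

```text
time: 1.1
tcp_pos: [0.3865, -0.2961, 0.2234]
ee_rot: [[0.996, 0.094, -0.0], [0.094, -0.996, 0.0], [-0.0, -0.001, -1.0]]
ft_force: [0.8, 0.4, 0.1]
grip_width: 1.0
time: 2.02
tcp_pos: [0.4448, -0.094, 0.1648]
ee_rot: [[0.996, 0.094, 0.0], [0.094, -0.996, -0.0], [0.0, 0.0, -1.0]]
ft_force: [0.0, -0.2, 0.2]
grip_width: 1.0
[ 0.4448 -0.094   0.1648] [[ 0.9956  0.0942  0.0004]
 [ 0.0942 -0.9956 -0.0001]
 [ 0.0004  0.0002 -1.    ]]
tool delta to grasp [0.0001 0.0007 0.1228]
{'intrinsics': array([[325.1923,   0.    , 274.9363],
       [  0.    , 325.1923, 198.513 ],
       [  0.    ,   0.    ,   1.    ]]), 'eye': array([ 0.5262, -0.0863,  0.3147]), 'rotation': array([[ 0.0942, -0.944 , -0.3162],
       [-0.9956, -0.0896, -0.0291],
       [-0.0009,  0.3176, -0.9482]])}
```

View pics/w1.png

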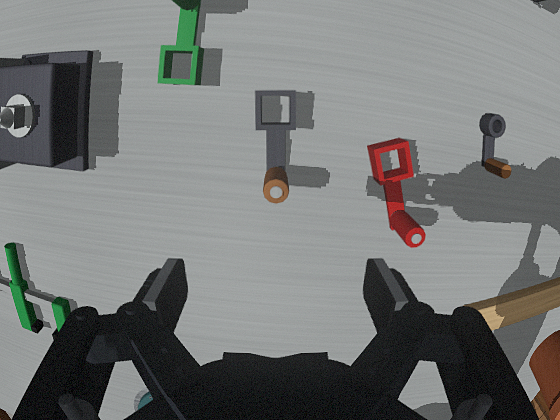

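The wrist view shows the handle top at (277,191), the socket centre at (276,109), and the spindle tip at (7,116) on the left. I'll check these with the fisheye model.

```bash
cat >> h.py <<'E'
def wz(u,v,z,c=None):
    c=c or env.calibration("wrist");K=c["intrinsics"];a=np.array([(u-K[0,2]),(v-K[1,2])]);r=np.hypot(*a);t=r/K[0,0]
    d=c["rotation"]@np.r_[a/r*np.sin(t),np.cos(t)];return c["eye"]+d*(z-c["eye"][2])/d[2]
E
python3 - <<'E'
from h import *
np.set_printoptions(precision=4,suppress=True)
S=wz(276,109,.024);H=wz(277,191,.058);print(H,S,np.linalg.norm((H-S)[:2]),np.degrees(np.arctan2(*(H-S)[1::-1])))
print("tip",wz(7,116,.093),"collar",wz(20,116,.065))
E
```

```text
[ 0.4479 -0.0957  0.058 ] [ 0.5133 -0.0888  0.024 ] 0.06576096685031947 -173.9377788213634
tip [0.5066 0.1474 0.093 ] collar [0.5036 0.1569 0.065 ]
```

They agree, with the handle at about (0.446,-0.095). I'll descend and grip.

```bash
python3 -m crank '[0.0854,0.0012,0.001,0.025,0,0,0, 0.0854,0,0,0.025,0,0,0, 0.0854,0,0,0.025,0,0,0, 0.0854,0,0,0.024,0,0,0, 0.0854,0,0,0.024,0,0,0, 0.0854,0,0,0,0,0,0, 0.0854,0,0,0,0,0,0, 0.0854,0,0,0,0,0,0]'
python3 -m crank '[0,0,0,0,0,0,0, 0,0,0,0,0,0,0, 0,0,0,0,0,0,0, 0,0,0,0,0,0,0, 0,0,0,0,0,0,0, 0,0,0,0,0,0,0, 0,0,0,0,0,0,0, 0,0,0,0,0,0,0, 0,0,0,0,0,0,0, 0,0,0,0,0,0,0, 0,0,0,0,0,0,0, 0,0,0,0,0,0,0]' 90
```

```text
time: 2.73
tcp_pos: [0.4476, -0.0954, 0.043]
ee_rot: [[0.996, 0.094, 0.003], [0.094, -0.996, -0.001], [0.003, 0.001, -1.0]]
ft_force: [0.0, -0.3, 0.4]
grip_width: 0.998
time: 3.73
tcp_pos: [0.4461, -0.0945, 0.0417]
ee_rot: [[0.996, 0.095, 0.001], [0.095, -0.996, -0.0], [0.001, 0.0, -1.0]]
ft_force: [-2.0, 1.3, 6.8]
grip_width: 0.205
```

```bash
python3 -m crank '[0,0,0,-0.005,0,0,0, 0,0,0,-0.01,0,0,0, 0,0,0,-0.015,0,0,0, 0,0,0,-0.015,0,0,0, 0,0,0,-0.015,0,0,0, 0,0,0,-0.015,0,0,0, 0,0,0,-0.015,0,0,0, 0,0,0,-0.015,0,0,0, 0,0,0,-0.01,0,0,0, 0,0,0,-0.005,0,0,0, 0,0,0,0,0,0,0, 0,0,0,0,0,0,0]'
python3 - <<'E'
from h import *
a=env.read_camera("side")[90:300,200:410];b=env.read_camera("wrist")[20:300,130:410]
im=np.hstack([cv2.resize(a,(400,400),interpolation=3),cv2.resize(b,(400,400),interpolation=3)])
cv2.imwrite("pics/lift.png",cv2.cvtColor(im,cv2.COLOR_RGB2BGR))
E
```

```text
time: 4.73
tcp_pos: [0.4454, -0.0944, 0.1606]
ee_rot: [[0.996, 0.095, -0.0], [0.095, -0.996, 0.0], [-0.0, -0.0, -1.0]]
ft_force: [-0.0, -0.6, -3.4]
grip_width: 0.203
```

View pics/lift.png

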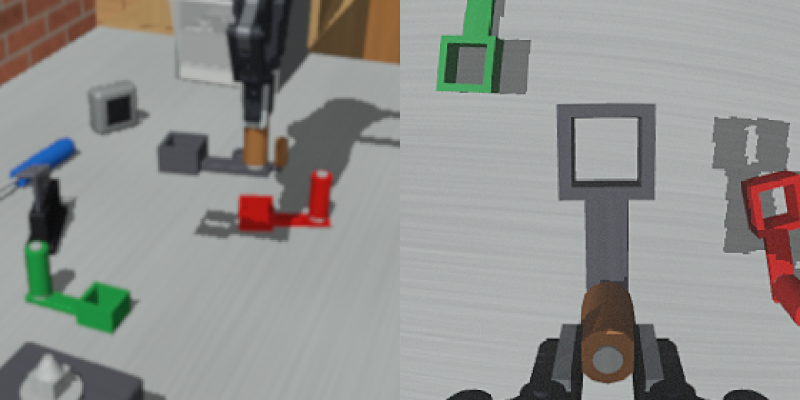

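Held and looking level, with the arm along tool x. The hub's top outline in the wrist crop is (557..655,104..199). I'll measure the held socket against the tool.

Run:
```python
from h import *
np.set_printoptions(precision=4,suppress=True)
s=env.get_state();R=s["ee_rot"];p=s["tcp_pos"];zt=p[2]-.0417+.024
f=lambda u,v:(130+(u-400)/1.4286,20+v/1.4286)
q=[wz(*f(*x),zt) for x in((557,104),(655,104),(655,199),(557,199))]
print("sizes",[np.linalg.norm(q[i]-q[i-1]) for i in range(4)])
m=np.mean(q,0);d=R.T@(m-p);print("hub rel tool",d,"pred yaw tool",np.degrees(np.arctan2(R[1,0],R[0,0])))
e=(q[1]-q[2])+(q[0]-q[3]);e=R.T@e;print("arm angle in tool deg",np.degrees(np.arctan2(e[1],e[0])))
# side: hub top corners crop /1.905+ (200,90)
g=lambda u,v:(200+u/1.9048,90+v/1.9048)
print("side hub top centre seen",g(184,140),"pred",proj("side",m))
```

```text
sizes [np.float64(0.03488103265428883), np.float64(0.034838102114333726), np.float64(0.03485630772481742), np.float64(0.03613311782301823)]
hub rel tool [ 0.0649 -0.0005  0.0176] pred yaw tool 5.430132110617709
arm angle in tool deg 0.018559510177046
side hub top centre seen (296.5980680386392, 163.4985300293994) pred [296.6791 162.6233]
```

The held socket is 64.9 mm ahead of the tool along x, within 0.5 mm sideways, and at zero angle. Next I'll carry it to the vice and turn the tool to -7°.

```bash
python3 -m crank '[0,0.0015,-0.01,0,0,0,0, 0,0.0015,-0.018,0,0,0,0, 0,0.0015,-0.0257,0,0,0,0, 0,0.0015,-0.0257,0,0,0,0, 0,0.0015,-0.0257,0,0,0,0, 0,0.0015,-0.0257,0,0,0,0, 0,0.0015,-0.0257,0,0,0,0, 0,0.0015,-0.0257,0,0,0,0, 0,0.0015,-0.0257,0,0,0,0, 0,0.0015,-0.0257,0,0,0,0, 0,0.0015,-0.018,0,0,0,0, 0,0.001,-0.01,0,0,0,0]'
python3 -m crank '[0,0,0,0,0,0,0.02, 0,0,0,0,0,0,0.035, 0,0,0,0,0,0,0.035, 0,0,0,0,0,0,0.035, 0,0,0,0,0,0,0.035, 0,0,0,0,0,0,0.035, 0,0,0,0,0,0,0.02, 0,0,0,0,0,0,0, 0,0,0,0,0,0,0]'
python3 - <<'E'
from h import *
c=env.calibration("wrist");np.savez("wc.npz",**c)
w=env.read_camera("wrist");a=env.read_camera("side")[170:380,130:340]
im=np.hstack([cv2.resize(w[40:250,170:380],(400,400),interpolation=2),cv2.resize(a,(400,400),interpolation=2)])
cv2.imwrite("pics/over.png",cv2.cvtColor(im,cv2.COLOR_RGB2BGR))
E
```

```text
time: 5.83
tcp_pos: [0.4373, 0.17, 0.1601]
ee_rot: [[0.995, 0.097, -0.002], [0.097, -0.995, 0.001], [-0.001, -0.001, -1.0]]
ft_force: [-0.2, 0.3, -2.7]
grip_width: 0.203
time: 6.58
tcp_pos: [0.4382, 0.167, 0.1606]
ee_rot: [[0.993, -0.12, -0.001], [-0.12, -0.993, -0.0], [-0.0, 0.0, -1.0]]
ft_force: [-0.2, -0.5, -2.0]
grip_width: 0.206
```

View pics/over.png

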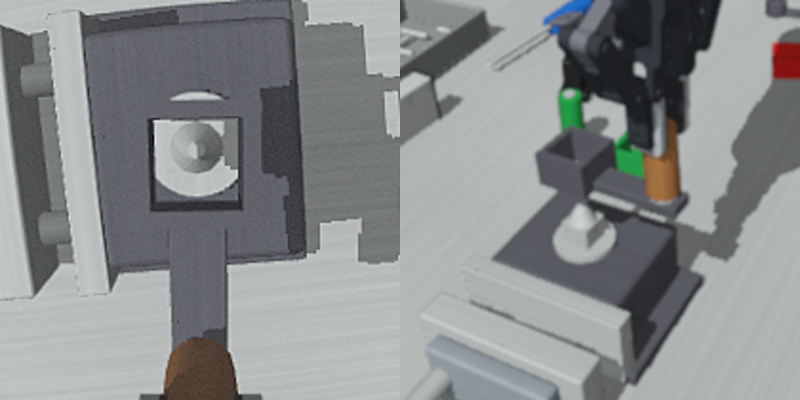

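The wrist crop shows the hole's opening at (149..242,117..211) with the cone tip inside at (197,149). The side view shows the hub above the spindle.

Run:
```python
from h import *
np.set_printoptions(precision=4,suppress=True)
s=env.get_state();R=s["ee_rot"];p=s["tcp_pos"];c=dict(np.load("wc.npz"))
f=lambda u,v:(170+u/1.9048,40+v/1.9048)
hub=wz(*f(195.5,164),p[2]-.0417+.024,c);print("sock",hub, R.T@(hub-p))
print("hole size",wz(*f(149,164),hub[2],c)-wz(*f(242,164),hub[2],c))
for z in(.091,.093,.095):
    t=wz(*f(197,149),z,c);print("tip",t,"tool delta",R.T@(t-hub))
# collar outline: left/right/top/bottom visible parts ; top arc at y 92, bottom 196
print("collar y-mid",wz(*f(198,144),.065,c))
print("top/side est delta",R.T@(np.array([.5025,.160,.093])-hub))
```

```text
sock [0.5028 0.1605 0.1431] [ 0.0648 -0.001   0.0177]
hole size [0.003  0.0249 0.    ]
tip [0.5028 0.1604 0.091 ] tool delta [0.0001 0.0001 0.0521]
tip [0.503  0.1603 0.093 ] tool delta [0.0002 0.0001 0.0501]
tip [0.5032 0.1603 0.095 ] tool delta [0.0004 0.0001 0.0481]
collar y-mid [0.5028 0.1601 0.065 ]
top/side est delta [-0.0002  0.0005  0.0501]
```

It is aligned within about 0.5 mm. I'll descend slowly.

```bash
python3 -m crank '[0,0,0,0.005,0,0,0, 0,0,0,0.006,0,0,0, 0,0,0,0.006,0,0,0, 0,0,0,0.006,0,0,0, 0,0,0,0.005,0,0,0, 0,0,0,0.005,0,0,0, 0,0,0,0.005,0,0,0, 0,0,0,0.004,0,0,0, 0,0,0,0.004,0,0,0, 0,0,0,0,0,0,0]'
python3 -m crank '[0,0,0,0.002,0,0,0, 0,0,0,0.002,0,0,0, 0,0,0,0.002,0,0,0, 0,0,0,0.001,0,0,0, 0,0,0,0,0,0,0, 0,0,0,0,0,0,0]'
```

```text
time: 7.52
tcp_pos: [0.4377, 0.1674, 0.1139]
ee_rot: [[0.993, -0.12, -0.002], [-0.12, -0.993, -0.0], [-0.001, 0.001, -1.0]]
ft_force: [0.1, -0.5, -1.6]
grip_width: 0.206
time: 8.02
tcp_pos: [0.4385, 0.1676, 0.108]
ee_rot: [[0.993, -0.12, 0.0], [-0.12, -0.993, 0.0], [0.0, -0.0, -1.0]]
ft_force: [-0.4, 0.8, -2.5]
grip_width: 0.202
```

```bash
python3 -m crank '[0,0,0,0.001,0,0,0, 0,0,0,0,0,0,0, 0,0,0,0.001,0,0,0, 0,0,0,0,0,0,0]'; python3 -m crank '[0,0,0,0.001,0,0,0, 0,0,0,0,0,0,0, 0,0,0,0,0,0,0]'
```

```text
time: 8.35
tcp_pos: [0.4384, 0.1676, 0.106]
ee_rot: [[0.993, -0.12, 0.0], [-0.12, -0.993, 0.0], [0.0, -0.0, -1.0]]
ft_force: [-0.1, 0.3, 0.4]
grip_width: 0.204
time: 8.6
tcp_pos: [0.4383, 0.1677, 0.1053]
ee_rot: [[0.993, -0.12, -0.0], [-0.12, -0.993, 0.0], [-0.0, -0.0, -1.0]]
ft_force: [-4.2, -0.1, 4.4]
grip_width: 0.203
```

Contact came at TCP z=0.106, so the underside is at 0.064, matching the collar. Here is the table of winding increments in tool axes, 10° per row at radius 65 mm.

Run:
```python
import numpy as np
a=np.radians(np.arange(0,361,10));x=-65*np.cos(a);y=-65*np.sin(a)
print([(round(p/1000,4),round(q/1000,4)) for p,q in zip(np.diff(x),np.diff(y))])
```

```text
[(np.float64(0.001), np.float64(-0.0113)), (np.float64(0.0029), np.float64(-0.0109)), (np.float64(0.0048), np.float64(-0.0103)), (np.float64(0.0065), np.float64(-0.0093)), (np.float64(0.008), np.float64(-0.008)), (np.float64(0.0093), np.float64(-0.0065)), (np.float64(0.0103), np.float64(-0.0048)), (np.float64(0.0109), np.float64(-0.0029)), (np.float64(0.0113), np.float64(-0.001)), (np.float64(0.0113), np.float64(0.001)), (np.float64(0.0109), np.float64(0.0029)), (np.float64(0.0103), np.float64(0.0048)), (np.float64(0.0093), np.float64(0.0065)), (np.float64(0.008), np.float64(0.008)), (np.float64(0.0065), np.float64(0.0093)), (np.float64(0.0048), np.float64(0.0103)), (np.float64(0.0029), np.float64(0.0109)), (np.float64(0.001), np.float64(0.0113)), (np.float64(-0.001), np.float64(0.0113)), (np.float64(-0.0029), np.float64(0.0109)), (np.float64(-0.0048), np.float64(0.0103)), (np.float64(-0.0065), np.float64(0.0093)), (np.float64(-0.008), np.float64(0.008)), (np.float64(-0.0093), np.float64(0.0065)), (np.float64(-0.0103), np.float64(0.0048)), (np.float64(-0.0109), np.float64(0.0029)), (np.float64(-0.0113), np.float64(0.001)), (np.float64(-0.0113), np.float64(-0.001)), (np.float64(-0.0109), np.float64(-0.0029)), (np.float64(-0.0103), np.float64(-0.0048)), (np.float64(-0.0093), np.float64(-0.0065)), (np.float64(-0.008), np.float64(-0.008)), (np.float64(-0.0065), np.float64(-0.0093)), (np.float64(-0.0048), np.float64(-0.0103)), (np.float64(-0.0029), np.float64(-0.0109)), (np.float64(-0.001), np.float64(-0.0113))]
```

First 90°, then a check.

```bash
python3 -m crank '[0,0.001,-0.0113,0,0,0,0, 0,0.0029,-0.0109,0,0,0,0, 0,0.0048,-0.0103,0,0,0,0, 0,0.0065,-0.0093,0,0,0,0, 0,0.008,-0.008,0,0,0,0, 0,0.0093,-0.0065,0,0,0,0, 0,0.0103,-0.0048,0,0,0,0, 0,0.0109,-0.0029,0,0,0,0, 0,0.0113,-0.001,0,0,0,0, 0,0,0,0,0,0,0]'
python3 - <<'E'
from h import *
s=env.get_state();print(s["ft_force"],s["wrist_torque"])
w=env.read_camera("wrist");a=env.read_camera("side")[170:380,130:340]
im=np.hstack([cv2.resize(w[40:320,100:380],(400,400),interpolation=2),cv2.resize(a,(400,400),interpolation=2)])
cv2.imwrite("pics/q1.png",cv2.cvtColor(im,cv2.COLOR_RGB2BGR))
E
```

```text
time: 9.43
tcp_pos: [0.5142, 0.2247, 0.1054]
ee_rot: [[0.993, -0.12, 0.004], [-0.12, -0.993, 0.001], [0.004, -0.001, -1.0]]
ft_force: [2.0, 3.1, 3.4]
grip_width: 0.204
[1.97586907 3.05413048 3.39687973] [ 0.28865094 -0.22935021  0.03310602]
```

View pics/q1.png

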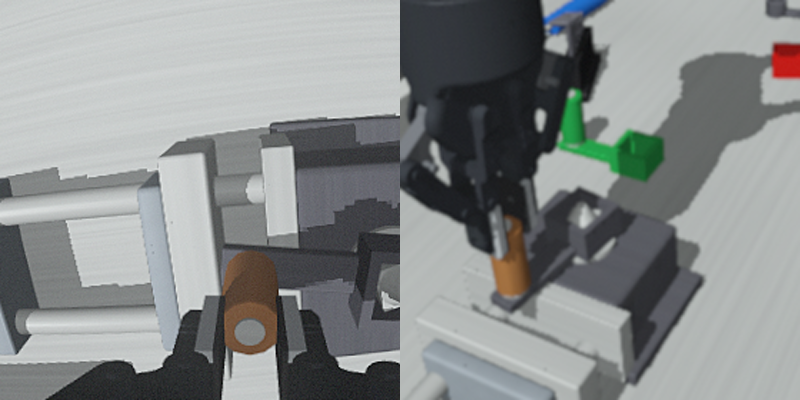

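The hub is seated with the cone showing through it, the arm has swung round by 90°, and the jaw has started to open. I'll finish turn 1.

```bash
python3 -m crank '[0,0.0113,0.001,0,0,0,0, 0,0.0109,0.0029,0,0,0,0, 0,0.0103,0.0048,0,0,0,0, 0,0.0093,0.0065,0,0,0,0, 0,0.008,0.008,0,0,0,0, 0,0.0065,0.0093,0,0,0,0, 0,0.0048,0.0103,0,0,0,0, 0,0.0029,0.0109,0,0,0,0, 0,0.001,0.0113,0,0,0,0]'
python3 -m crank '[0,-0.001,0.0113,0,0,0,0, 0,-0.0029,0.0109,0,0,0,0, 0,-0.0048,0.0103,0,0,0,0, 0,-0.0065,0.0093,0,0,0,0, 0,-0.008,0.008,0,0,0,0, 0,-0.0093,0.0065,0,0,0,0, 0,-0.0103,0.0048,0,0,0,0, 0,-0.0109,0.0029,0,0,0,0, 0,-0.0113,0.001,0,0,0,0]'
python3 -m crank '[0,-0.0113,-0.001,0,0,0,0, 0,-0.0109,-0.0029,0,0,0,0, 0,-0.0103,-0.0048,0,0,0,0, 0,-0.0093,-0.0065,0,0,0,0, 0,-0.008,-0.008,0,0,0,0, 0,-0.0065,-0.0093,0,0,0,0, 0,-0.0048,-0.0103,0,0,0,0, 0,-0.0029,-0.0109,0,0,0,0, 0,-0.001,-0.0113,0,0,0,0, 0,0,0,0,0,0,0]'
```

```text
time: 10.28
tcp_pos: [0.5675, 0.1505, 0.1047]
ee_rot: [[0.993, -0.121, -0.0], [-0.121, -0.993, -0.0], [-0.0, 0.0, -1.0]]
ft_force: [-0.7, 3.8, 2.5]
grip_width: 0.206
time: 11.03
tcp_pos: [0.495, 0.0951, 0.105]
ee_rot: [[0.993, -0.12, 0.003], [-0.12, -0.993, 0.001], [0.003, -0.001, -1.0]]
ft_force: [3.6, 6.6, -1.0]
grip_width: 0.207
time: 11.87
tcp_pos: [0.4372, 0.1701, 0.1048]
ee_rot: [[0.993, -0.119, -0.003], [-0.119, -0.993, 0.001], [-0.003, -0.001, -1.0]]
ft_force: [-4.0, 2.3, 5.7]
grip_width: 0.206
```

Turn 1 is done with small forces. Now turn 2.

```bash
python3 -m crank '[0,0.001,-0.0113,0,0,0,0, 0,0.0029,-0.0109,0,0,0,0, 0,0.0048,-0.0103,0,0,0,0, 0,0.0065,-0.0093,0,0,0,0, 0,0.008,-0.008,0,0,0,0, 0,0.0093,-0.0065,0,0,0,0, 0,0.0103,-0.0048,0,0,0,0, 0,0.0109,-0.0029,0,0,0,0, 0,0.0113,-0.001,0,0,0,0]'
python3 -m crank '[0,0.0113,0.001,0,0,0,0, 0,0.0109,0.0029,0,0,0,0, 0,0.0103,0.0048,0,0,0,0, 0,0.0093,0.0065,0,0,0,0, 0,0.008,0.008,0,0,0,0, 0,0.0065,0.0093,0,0,0,0, 0,0.0048,0.0103,0,0,0,0, 0,0.0029,0.0109,0,0,0,0, 0,0.001,0.0113,0,0,0,0]'
python3 -m crank '[0,-0.001,0.0113,0,0,0,0, 0,-0.0029,0.0109,0,0,0,0, 0,-0.0048,0.0103,0,0,0,0, 0,-0.0065,0.0093,0,0,0,0, 0,-0.008,0.008,0,0,0,0, 0,-0.0093,0.0065,0,0,0,0, 0,-0.0103,0.0048,0,0,0,0, 0,-0.0109,0.0029,0,0,0,0, 0,-0.0113,0.001,0,0,0,0]'
python3 -m crank '[0,-0.0113,-0.001,0,0,0,0, 0,-0.0109,-0.0029,0,0,0,0, 0,-0.0103,-0.0048,0,0,0,0, 0,-0.0093,-0.0065,0,0,0,0, 0,-0.008,-0.008,0,0,0,0, 0,-0.0065,-0.0093,0,0,0,0, 0,-0.0048,-0.0103,0,0,0,0, 0,-0.0029,-0.0109,0,0,0,0, 0,-0.001,-0.0113,0,0,0,0, 0,0,0,0,0,0,0]'
python3 - <<'E'
from h import *
s=env.get_state();print(s["ft_force"],s["wrist_torque"]);np.savez("wc.npz",**env.calibration("wrist"),p=s["tcp_pos"],R=s["ee_rot"])
w=env.read_camera("wrist");cv2.imwrite("pics/w_raw.png",w[...,::-1])
t=env.read_camera("top");cv2.imwrite("pics/t_raw.png",t[...,::-1])
im=np.hstack([cv2.resize(w[40:250,170:380],(400,400),interpolation=2),cv2.resize(t[170:270,20:120],(400,400),interpolation=2)])
cv2.imwrite("pics/t2.png",im[...,::-1])
E
```

```text
time: 12.62
tcp_pos: [0.5106, 0.2258, 0.1049]
ee_rot: [[0.993, -0.119, -0.002], [-0.119, -0.993, 0.001], [-0.002, -0.001, -1.0]]
ft_force: [-3.2, 0.5, 5.9]
grip_width: 0.204
time: 13.37
tcp_pos: [0.5675, 0.1507, 0.1046]
ee_rot: [[0.993, -0.12, -0.0], [-0.12, -0.993, 0.0], [-0.0, -0.0, -1.0]]
ft_force: [-1.2, 3.9, 2.3]
grip_width: 0.202
time: 14.12
tcp_pos: [0.4952, 0.0951, 0.1051]
ee_rot: [[0.993, -0.12, 0.003], [-0.12, -0.993, 0.001], [0.003, -0.001, -1.0]]
ft_force: [3.8, 6.6, -2.8]
grip_width: 0.201
time: 14.95
tcp_pos: [0.4374, 0.1701, 0.1049]
ee_rot: [[0.993, -0.119, -0.002], [-0.119, -0.993, 0.002], [-0.003, -0.001, -1.0]]
ft_force: [-5.4, 1.5, 5.6]
grip_width: 0.206
[-5.42031155  1.52951339  5.59383589] [ 0.2808846   0.79977649 -0.0269803 ]
```

View pics/t2.png

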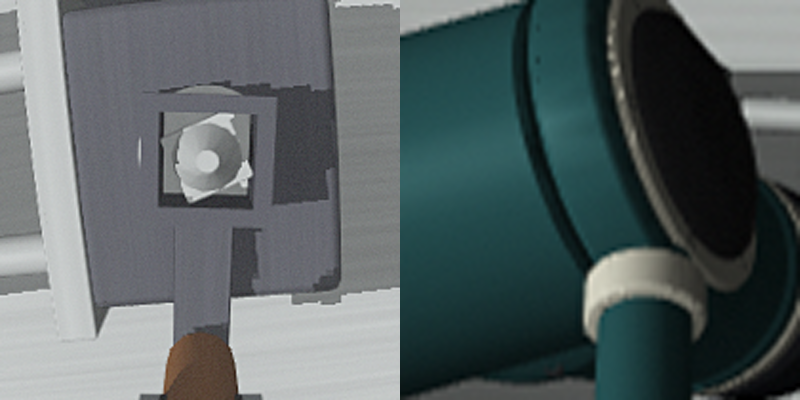

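The shank inside the hole, at crop (160..252,112..200), lags the hole by about 22° counter-clockwise, which is the turning play taken up. The spindle therefore still needs about 22° more to complete two turns. I'll add 26°.

```bash
python3 -m crank '[0,0.001,-0.0113,0,0,0,0, 0,0.0029,-0.0109,0,0,0,0, 0,0.0028,-0.0062,0,0,0,0, 0,0,0,0,0,0,0, 0,0,0,0,0,0,0]'
python3 - <<'E'
from h import *
s=env.get_state();print(s["ft_force"],s["tcp_pos"]);np.savez("wc2.npz",**env.calibration("wrist"),p=s["tcp_pos"],R=s["ee_rot"])
w=env.read_camera("wrist");cv2.imwrite("pics/w_raw2.png",w[...,::-1])
cv2.imwrite("pics/t3.png",cv2.resize(w[60:200,190:330],(560,560),interpolation=2)[...,::-1])
E
```

```text
time: 15.47
tcp_pos: [0.448, 0.197, 0.1051]
ee_rot: [[0.993, -0.12, -0.002], [-0.12, -0.993, 0.003], [-0.002, -0.003, -1.0]]
ft_force: [-4.5, 4.0, 6.6]
grip_width: 0.203
[-4.46954965  4.00905669  6.64388291] [0.44800533 0.19696187 0.1050773 ]
```

View pics/t3.png

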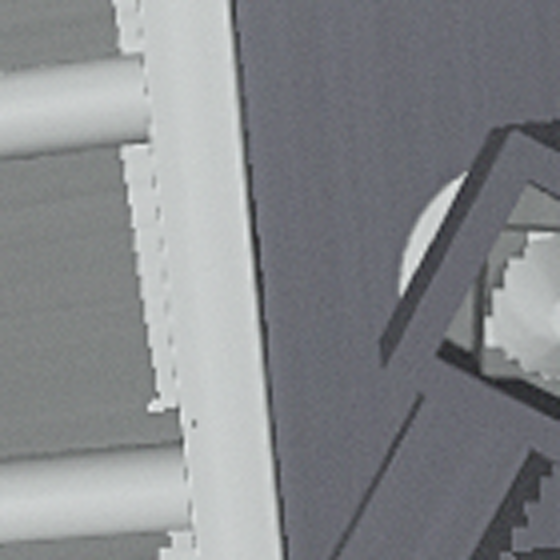

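Run:
```python
from h import *
np.set_printoptions(precision=4,suppress=True)
c=dict(np.load("wc2.npz"));f=lambda u,v:(190+u/4,60+v/4)
ang=lambda a,b,z:np.degrees(np.arctan2(*(wz(*f(*b),z,c)-wz(*f(*a),z,c))[1::-1]))
print("shank top edge",ang((505,229),(560,229),.081),"left edge",ang((478,370),(485,265),.081),"hole left",ang((440,350),(525,180),.088),"vice plate",ang((282,560),(237,0),.06))
# vice plate edge in first top picture was -177.9..179.1 (mod 180)
c0=dict(np.load("wc.npz"));h=lambda u,v:(170+u/1.9048,40+v/1.9048)
print("earlier shank", np.degrees(np.arctan2(*(wz(*h(232,115),.081,c0)-wz(*h(185,135),.081,c0))[1::-1])))
p=c["p"];print("crank dir",np.degrees(np.arctan2(.1603-p[1],.5028-p[0])))
```

```text
shank top edge -95.4622370770089 left edge -9.40247406520326 hole left -32.23074282939484 vice plate -2.9989616320277803
earlier shank -73.31050673325817
crank dir -33.78558529905985
```

Spindle now at about -8° (modulo a turn) against about -9° at the start, so two turns are just about reached. I'll add 5° of margin, then release and lift.

```bash
python3 -m crank '[0,0.0027,-0.005,0,0,0,0, 0,0,0,0,0,0,0, 0,0,0,0,0,0,0]'
python3 -m crank '[0.04,0,0,0,0,0,0, 0.04,0,0,0,0,0,0, 0.04,0,0,0,0,0,0, 0.07,0,0,0,0,0,0, 0.07,0,0,0,0,0,0, 0.07,0,0,0,0,0,0, 0.07,0,0,0,0,0,0, 0.07,0,0,0,0,0,0]'
python3 -m crank '[0.07,0,0,-0.01,0,0,0, 0.07,0,0,-0.02,0,0,0, 0.07,0,0,-0.03,0,0,0, 0.07,0,0,-0.03,0,0,0, 0.07,0,0,-0.03,0,0,0, 0.07,-0.02,0.01,-0.02,0,0,0, 0.07,-0.02,0.01,0,0,0,0, 0.07,-0.02,0.01,0,0,0,0, 0.07,0,0,0,0,0,0, 0.07,0,0,0,0,0,0]'
python3 - <<'E'
from h import *
np.savez("wc3.npz",**env.calibration("wrist"))
w=env.read_camera("wrist");cv2.imwrite("pics/w_raw3.png",w[...,::-1]);a=env.read_camera("side")[170:380,130:340]
p=[.5028,.1603,.08];c=env.calibration("wrist");q=c["rotation"].T@(p-c["eye"]);t=np.arctan2(np.hypot(q[0],q[1]),q[2]);K=c["intrinsics"];uv=K[:2,2]+K[0,0]*t*q[:2]/np.hypot(q[0],q[1]);print(uv)
x,y=int(np.clip(uv[0]-60,0,440)),int(np.clip(uv[1]-50,0,300));print(x,y)
im=np.hstack([cv2.resize(w[y:y+120,x:x+120],(400,400),interpolation=2),cv2.resize(a,(400,400),interpolation=2)])
cv2.imwrite("pics/end.png",im[...,::-1])
E
```

```text
time: 15.77
tcp_pos: [0.4512, 0.2013, 0.1051]
ee_rot: [[0.993, -0.12, -0.002], [-0.12, -0.993, 0.002], [-0.002, -0.002, -1.0]]
ft_force: [-4.6, 4.4, 5.1]
grip_width: 0.197
time: 16.43
tcp_pos: [0.4518, 0.1995, 0.1049]
ee_rot: [[0.993, -0.12, 0.0], [-0.12, -0.993, 0.0], [0.0, -0.0, -1.0]]
ft_force: [-1.0, 0.4, -0.5]
grip_width: 0.818
time: 17.27
tcp_pos: [0.3882, 0.1769, 0.2459]
ee_rot: [[0.993, -0.12, 0.002], [-0.12, -0.993, 0.001], [0.002, -0.001, -1.0]]
ft_force: [-0.5, -0.3, 0.0]
grip_width: 0.821
[278.66598435  59.55366555]
218 9
```

View pics/end.png

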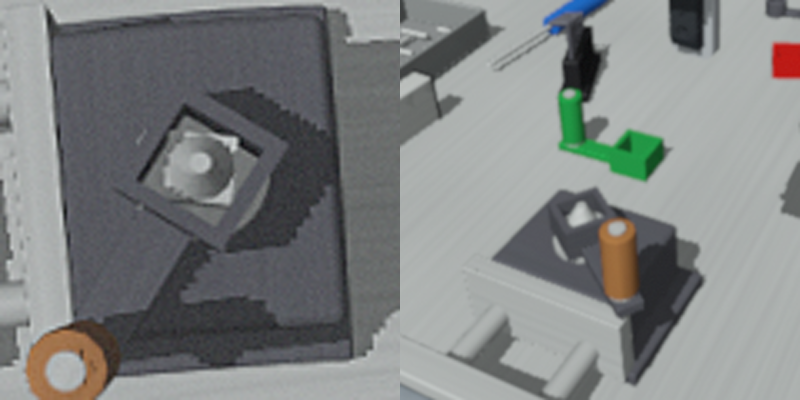

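The crank sits upright and free on the spindle with the hub down on the collar, and the jaw is clear of the gearbox. As a last check, the shank angle in numbers and the jaw travel from a top picture.

Run:
```python
from h import *
c=dict(np.load("wc3.npz"));f=lambda u,v:(218+u*.3,9+v*.3)
ang=lambda a,b,z:np.degrees(np.arctan2(*(wz(*f(*b),z,c)-wz(*f(*a),z,c))[1::-1]))
print("right edge",ang((232,205),(242,140),.081),"upper edge",ang((180,125),(242,140),.081),"plate",ang((72,330),(50,20),.06))
print("tip",wz(*f(200,161),.093,c))
t=env.read_camera("top");a=cv2.imread("pics/top0.png")
im=np.hstack([cv2.resize(x[160:270,20:210],(400,232)) for x in(a,np.ascontiguousarray(t[...,::-1]))]);cv2.imwrite("pics/jaw.png",im)
```

```text
right edge -15.223666751284927 upper edge -110.76955451125701 plate -3.2018694661658755
tip [0.50287307 0.16067732 0.093     ]
```

View pics/jaw.png

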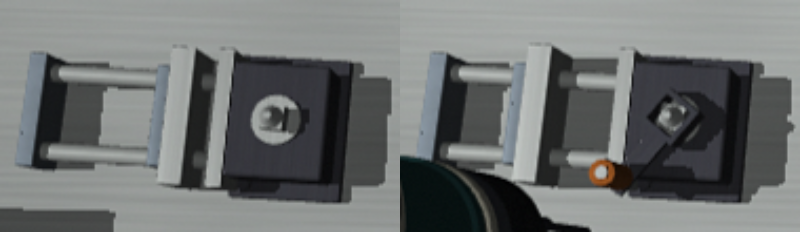

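```bash
python3 -c "
from cell import env
s=env.get_state();print(s['time'],s['ft_force']);print(env.close_job())"
```

```text
17.4167 [-0.5450158   0.36800588 -0.45104075]
the job is handed in; nothing more can be done
None
```

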